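Index the tailstock of the bench centres

TASK

Set the bench centres on the table up for a shorter spindle: first slide the U-shaped steady by its upright round handle all the way home against the headstock. Then pull up the tailstock's lock plunger by its knob, slide the tailstock one hole nearer to the headstock, and let the pin go fully into that next hole. Finish holding: keep the fingers on the plunger knob, pressing it firmly down with the pin fully home, and stay like that; leave the other things on the table where they are.

Things in the scene. Friction and masses are not known exactly. Their poses are not given: they have to be found in the camera images.
- bench_centres: cream cast base plate 150 x 460 mm, 30 mm tall, with a steel guide bar, a steel index strip with five square holes on its robot side, a fixed headstock block (150 mm tall) at its +y end, the steady and the tailstock sliding between. Origin on the table under the middle; y runs along both slides to the headstock, x away from the robot side, z up.
- steady_grip (a point): grip point of the steady's upright round black handle (20 mm thick, its top 17 mm above this point, the foot's top 38 mm below); it stands 45 mm to the -x side of the base's middle line and is free all round by 26 mm or more. Its two 150 mm tall uprights stand behind it on the +x side. The handle is part of the steady
- steady (a joint): distance in m of the steady from its home, where its foot touches the headstock (0 = home, up to 0.115; grows along the base's -y). It slides against about 3 N of friction and stays where it is left.
- plunger_knob (a point): centre of the lock plunger's black round knob (30 mm thick, 34 mm tall, this point half-way up, 125 mm above the table when the pin is home), on the -x side foot of the tailstock. Its underside is 28 mm above the foot's top. The tailstock's column, 155 mm tall, stands 40 mm behind it on the +x side
- plunger (a joint): lift in m of the lock plunger: 0 = pin fully home, up to 0.020. A spring pushes it down, 3 N at home, 6 N fully up. The 10 mm pin reaches 13 mm into a 13 mm square hole: it is clear when lifted above 0.013; between holes it rests on the strip at 0.013. Home, its collar bears on a bush 35 mm below the knob's centre, with 3 to 4 N by itself; a firm push on the knob is 10 to 15 N.
- tailstock (a joint): position in m of the tailstock along the base's +y (towards the headstock); 0 = the hole where it stands locked at the start, 0.040 = the next hole nearer to the headstock (holes are 40 mm apart). Slides against about 3 N of friction; it can be drawn along by the plunger's knob while that is lifted.
- square_blank: square wooden turning blank 220 x 28 x 28 mm lying in front of (robot side of) the bench centres; origin under its middle (leave alone)
- screwdriver: screwdriver lying in front of the bench centres; origin under its middle (leave alone)
- rolling_pin: turned wooden rolling pin, 240 mm long, 44 mm thick, lying behind the bench centres; origin under its middle (leave alone)
- wax_jar: glass jar with steel lid, 60 mm wide and 60 mm tall, standing behind the bench centres; origin under its middle (leave alone)
- mug: mug 80 mm wide, 90 mm tall, to the robot's right; origin under its middle (leave alone)
- mallet: hammer lying to the robot's left; origin under its middle (leave alone)
- faceplate_ring: flat steel ring, 70 mm wide, 14 mm tall, to the robot's right; origin under its middle (leave alone)

How it is judged (in metres and radians):
On the way, in this order (a step that is already met when the one before it is completed fails the run):
1. the steady is home against the headstock while the tailstock is still locked in its first hole (value of joint each of steady, plunger below 0.004 m and value of joint tailstock below 0.005 m), for 0.1 s.
2. the plunger is pulled up, its pin clear of the hole (value of joint plunger above 0.011 m), for 0.1 s.
At the end, for the whole second after the job is handed in: The steady is within 5 mm of home, the tailstock within 4 mm of the next hole (0.040), the plunger's pin fully home (within 2 mm), the fingers still on the plunger's knob and pressing it down so that its collar bears on the bush with more than 6 N (3 to 4 N is the spring and weight alone) (value of joint steady below 0.005 m and value of joint tailstock between 0.036 and 0.044 m and value of joint plunger below 0.002 m and contact force between the fingers and plunger above 1 N and contact force between plunger and tailstock_c0 above 6 N); the arm keeps its last pose, push and grip.
It fails at once if another thing on the table is pushed away by more than 30 mm (distance of any of square_blank, screwdriver, rolling_pin, wax_jar, mug, mallet, faceplate_ring from where it was at the start of the episode above 0.03 m).
It also fails if it takes over 45 s, if anything falls off the work surface, if the arm or the gripper's body presses on something with over 40 N, if the wrist force passes 120 N, or if a joint passes its speed limit or range.

ROBOT

A 6-joint arm with a two-finger parallel gripper is mounted at the origin on the work surface. World frame = base frame: x ahead of the robot, y to its left, z up, the work surface at z = 0. Lengths are in mm, angles in rad, forces in N, time in s.
With the tool pointing down it reaches from about 400 to 925 mm from the base axis. Payload 12.5 kg.
Tool frame: the origin (TCP) lies between the finger pads; the fingertips stand 25 mm ahead of it and the grasp point (between the pads) lies 6 mm ahead of it; z points along the fingers, y is the line along which they close (so a half turn about z gives the same grasp; the last joint's range is limited). The gripper opens to 95 mm and grips with 3 to 60 N. Pads are 20 mm wide; open, the fingers measure 119 mm over their backs; the gripper's body (75 mm by 180 mm) begins 59 mm behind the grasp point.
Start: joints at [1.038, 0.491, 1.559, -0, 1.092, -0.106], TCP at [258.71, 568.958, 239.661] pointing down, gripper open.
Joint ranges: [-3.1, 3.1], [-0.84, 2.19], [0.05, 2.79], [-1.13, 4.28], [0.06, 2.93], [-2.69, 2.69]. Speed limits (rad/s): [2.22, 2.22, 2.79, 3.14, 3.14, 3.14].

INTERFACE

Orientations are given as [roll, pitch, yaw] about the fixed x, y, z axes, in that order (R = Rz(yaw) Ry(pitch) Rx(roll)).
In Python, from cell import state, read_camera, job_done, cut_out gives the robot as it stands. The module is installed in compiled form; this text tells all that it offers.
- The arm moves only by the tool jog_arm, never from a script. Its argument "motion" is a list of rows, each a list of 2 entries, a list of its own where there are three numbers: the shift along the tool's x, y, z in mm, then the turn about the tool's z in rad. A call has 1 to 5 rows; each row is the pose to reach, as a shift and turn from the pose commanded when the call began, along the tool's axes at that moment; what a row does not reach only later rows make up. A row lasts 1/10 s, in which the tool goes at most 50 mm and 8.59 degrees, less where a joint would pass 70% of its speed; a pose out of reach is approached as far as the arm can. A call with a gripper value outside its range is refused whole. "grip" is the closure, from 0 (fully open) to 1 (shut), set as the call begins (left out, the last holds). The fingers move at their own pace and stop on an object; the grip force is fixed at half the most. Time passes only in rows, so rows that repeat a pose let the fingers close. It gives the time, the measured TCP pose, the force, the opening and the grip force at its end, in the units of the state.
- state(): the state, without advancing time (a new reading comes with each control period).
- read_camera(name): name is "scene" or "side" or "wrist"; returns a dict with "img" (420x560x3 uint8, blue, green, red), "vertical_fov" (degrees; the focal length in pixels is half the picture's height over the tangent of half this angle, whatever the lens; pixels are square), "cx", "cy" (the principal point, pixels), "extrinsics" (4x4, takes a point from camera to world coordinates). Camera axes: x right, y up, looking along -z (the intrinsics and any distortion apply to the point x, -y, -z); pixel columns grow to the right and rows downward; lengths in mm; the calibration is good to about 2 mm. A picture is of the moment at which its call begins. There is no depth.
- job_done(): hands the job in; it is judged then, once.
Trained networks look in a picture, given as the dict that the camera call returned (one of the last four; its "shot" number tells which), for a name from the list of things; names that differ only in an ending like _2 or _b are one class to them, and where a whole thing is asked for, a point or a joint stands for the part that bears it (a point fixed in the world has none). Each returns a list of dicts, best first, with "p" (0 to 1); they miss things now and then, are a little off and sometimes report something else, mostly with a low value. They report only what shows in the picture. A call takes as long as a camera call.
- cut_out(name, picture): "region" (420x560 bool, what is visible of it) and "box" ([left, top, right, bottom] in pixels, round what is visible of it).
The state is a dict: "t": time; "joints": joint angles; "qvel": joint speeds; "tau": joint torques, N m; "eef_pos": TCP position; "tcp_rot": TCP orientation; "ft_force": force on the tool from outside, world axes, zero at the start; "moment": the same for the moment, N m; "opening": opening from 0.0 (shut) to 1.0 (fully open); "grip_force": force on a finger pad.
Only numpy, scipy, OpenCV 4.12 (cv2) and the standard library are available. Lean on these libraries where they do the work, as an engineer would, in place of code of your own. Each camera call takes 0.05 s, during which the arm holds its last target. There are 200 camera calls.

## Working session

There is one attempt and no reset: what is moved stays moved. The work goes in short steps, Python scripts to look and compute and a tool call to move; the robot and the scene stay as the last step left them, time stands still between calls to the robot, and variables do not carry over. Pictures are saved under pics/ and viewed, at most 10 in all, crops included, and the job is handed in when it is done.

Besides the shell and the picture viewer there is one more tool, called after "Emit:" as name([rows], argument=value, ...), one row to a line, values as JSON. jog_arm: Moves the arm, as the interface text tells. Its arguments: {"type":"object","properties":{"motion":{"type":"array"},"grip":{"type":"number"}},"required":["motion"]}

```bash
mkdir -p pics
cat > h.py <<'E'
import numpy as np, cv2
from cell import state, read_camera, job_done, cut_out
def K(p):
    h=p["img"].shape[0]; f=h/2/np.tan(np.radians(p["vertical_fov"])/2); return f
def ray(p,u,v):
    f=K(p);E=np.array(p["extrinsics"]);d=np.array([(u-p["cx"])/f,-(v-p["cy"])/f,-1.]);return E[:3,3],E[:3,:3]@d
def at_z(p,u,v,z):
    o,d=ray(p,u,v);return o+d*(z-o[2])/d[2]
def proj(p,X):
    E=np.array(p["extrinsics"]);c=E[:3,:3].T@(np.array(X)-E[:3,3]);f=K(p);return np.array([p["cx"]+f*c[0]/-c[2],p["cy"]-f*c[1]/-c[2]])
def tri(rs):
    A=np.zeros((3,3));b=np.zeros(3)
    for o,d in rs:
        d=d/np.linalg.norm(d);M=np.eye(3)-np.outer(d,d);A+=M;b+=M@o
    return np.linalg.solve(A,b)
E
python3 - <<'E'
from h import *
s=state();print(s)
for n in("scene","side"):
    p=read_camera(n);cv2.imwrite(f"pics/{n}0.png",p["img"]);print(n,{k:v for k,v in p.items() if k!="img"})
    for t in("steady_grip","plunger_knob","bench_centres"):
        for r in cut_out(t,p)[:2]:print(t,r["p"],r["box"],r["region"].sum())
E
```

```text
{'t': 0.0, 'joints': array([ 1.03838154e+00,  4.91558823e-01,  1.55946219e+00, -2.95982504e-05,
        1.09170344e+00, -1.05547942e-01]), 'qvel': array([ 0.00039994, -0.00020977, -0.00121522,  0.00052788, -0.00244647,
       -0.00095649]), 'tau': array([ 8.36797371e-04, -6.12654090e+01, -2.58189315e+01,  6.92310906e-02,
        4.81397426e-02, -9.55186692e-05]), 'eef_pos': array([258.60437444, 568.74334472, 239.05780528]), 'tcp_rot': array([-3.14046438e+00, -9.31334131e-05,  2.71473942e+00]), 'ft_force': array([1.27470184, 0.32881416, 0.39450987]), 'moment': array([-0.00827058, -0.00879271,  0.02719874]), 'grip_force': 0.0, 'opening': 1.0008568840151466}
scene {'vertical_fov': 53.83864447044316, 'cx': 278.68217945140975, 'cy': 212.78403820505824, 'extrinsics': array([[-9.02831332e-01, -2.83563130e-01,  3.23245322e-01,
         9.63001304e+02],
       [ 4.29990619e-01, -5.92030689e-01,  6.81621399e-01,
         8.33084778e+02],
       [-1.91154691e-03,  7.54381611e-01,  6.56433341e-01,
         9.42832734e+02],
       [ 0.00000000e+00,  0.00000000e+00,  0.00000000e+00,
         1.000
[... 243 characters left out ...]
_fov': 47.127394101748216, 'cx': 282.3817027870466, 'cy': 205.26208904335687, 'extrinsics': array([[ 9.02275360e-01,  2.29540510e-01, -3.64979902e-01,
        -1.58374684e+01],
       [-4.31025831e-01,  5.01339526e-01, -7.50250234e-01,
        -1.11087540e+03],
       [ 1.07660298e-02,  8.34248065e-01,  5.51284190e-01,
         9.09647872e+02],
       [ 0.00000000e+00,  0.00000000e+00,  0.00000000e+00,
         1.00000000e+00]]), 'shot': 2}
steady_grip 0.9 [238.9, 162.9, 277.2, 199.2] 796
steady_grip 0.67 [218.6, 149.9, 340.0, 258.2] 5742
plunger_knob 0.57 [280.6, 184.7, 323.8, 228.8] 1225
plunger_knob 0.55 [284.9, 196.4, 299.0, 217.3] 162
bench_centres 0.62 [219.1, 150.2, 336.8, 257.7] 5775
```

View pics/scene0.png

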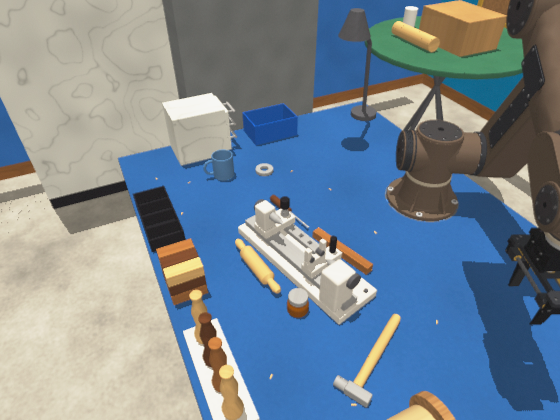

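View pics/side0.png

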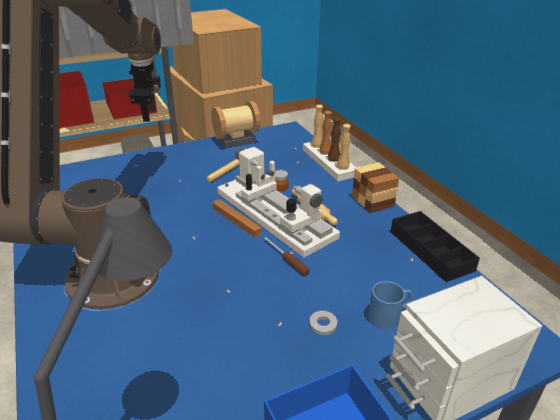

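The scene picture shows the knob near (285,204) and the handle near (333,244). The side picture shows them near (291,206) and (249,182). I'll zoom in.

Run:
```python
import cv2
a=cv2.imread("pics/scene0.png")[190:325,230:380];b=cv2.imread("pics/side0.png")[140:260,210:345]
cv2.imwrite("pics/ca.png",cv2.resize(a,(750,675))[:600]);cv2.imwrite("pics/cb.png",cv2.resize(b,(675,600)))
cv2.imwrite("pics/ca.png",cv2.resize(a,(600,540)))
```

```text
(no output)
```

View pics/ca.png

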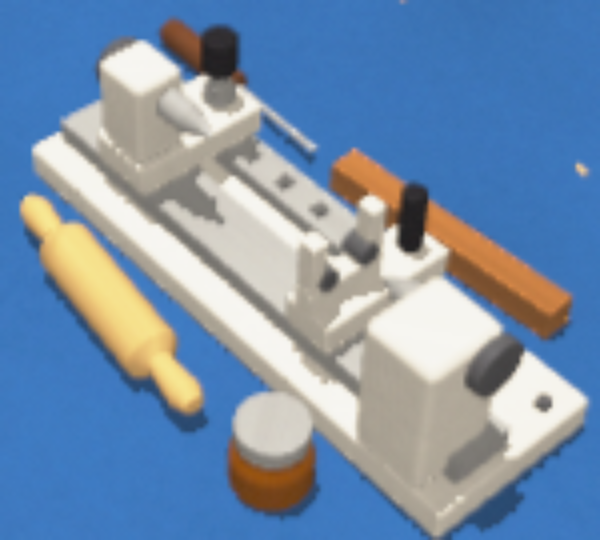

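View pics/cb.png

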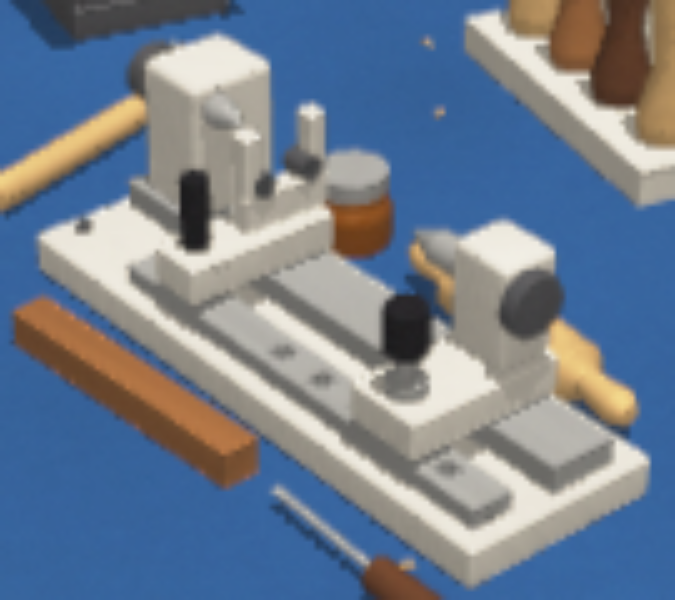

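Run:
```python
from h import *
a=read_camera("scene");b=read_camera("side")
def A(u,v):return ray(a,230+u/4,190+v/4)
def B(u,v):return ray(b,210+u/5,140+v/5)
print("knob",tri([A(220,52),B(407,329)]))
print("htop",tri([A(414,190),B(195,176)]))
z=30
for n,p,f,u,v in(("farright -x+y",a,A,586,401),("+x+y",a,A,437,520),("+x-y",a,A,33,148),("-x+y",b,B,39,236),("-x-y",b,B,472,568),("+x-y",b,B,649,462)):
    o,d=f(u,v);print(n,(o+d*(z-o[2])/d[2]).round(1))
for n,p in(("knob",a),("knob",b)):
  f,u,v=(A,220,52) if p is a else (B,407,329)
  o,d=f(u,v);print((o+d*(125-o[2])/d[2]).round(1))
```

```text
knob [524.82021995 -52.83122567 123.21230648]
htop [474.13193522 152.03494981 132.78791304]
farright -x+y [409.9 296.7  30. ]
+x+y [553.9 334.9  30. ]
+x-y [ 661.6 -108.    30. ]
-x+y [410.2 284.   30. ]
-x-y [ 515.4 -167.9   30. ]
+x-y [ 661.4 -122.8   30. ]
[522.8 -49.3 125. ]
[526.6 -56.7 125. ]
```

Triangulation gives the knob at about (525,-53,123) and the handle top at about (474,152,133). Both heights agree with the description, and the base yaw is about 13.5°. I'll move above the handle with the closing line along the base's y.

Emit:
jog_arm([
  [[-369,-290,0],-0.66],
  [[-369,-290,0],-0.66],
  [[-369,-290,0],-0.66],
  [[-369,-290,0],-0.66],
  [[-369,-290,0],-0.66],
])

```text
t: 1.0
eef_pos: [370.3, 353.7, 239.9]
tcp_rot: [3.141, 0.001, -2.902]
ft_force: [0.3, 0.9, 0.2]
opening: 0.999
grip_force: 0.0
```

Emit:
jog_arm([
  [[-53,-220,0],0],
  [[-53,-220,0],0],
  [[-53,-220,0],0],
  [[-53,-220,0],0],
  [[-53,-220,0],0],
])

```text
t: 1.5
eef_pos: [473.5, 150.5, 239.9]
tcp_rot: [-3.141, 0.001, -2.91]
ft_force: [0.2, 0.6, -0.6]
opening: 1.003
grip_force: 0.0
```

Run:
```python
from h import *
p=read_camera("wrist");s=state();print(s["eef_pos"],s["tcp_rot"]);np.savez("w1.npz",**p)
print({k:v for k,v in p.items() if k!="img"});cv2.imwrite("pics/w1.png",p["img"])
for t in("steady_grip","plunger_knob"):
    for r in cut_out(t,p)[:2]:print(t,r["p"],r["box"])
print(proj(p,[474,152,133]),proj(p,[525,-53,142]))
```

```text
[474.57404647 148.98933438 239.81539968] [-3.14074114e+00  1.07574072e-03 -2.91118988e+00]
{'vertical_fov': 66.93335856123876, 'cx': 281.8059414057823, 'cy': 211.47620586888596, 'extrinsics': array([[-2.28712851e-01, -9.29166327e-01, -2.90414132e-01,
         3.91133370e+02],
       [ 9.73493840e-01, -2.18170217e-01, -6.86403661e-02,
         1.31873577e+02],
       [ 4.18602447e-04, -2.98415303e-01,  9.54436028e-01,
         3.85634278e+02],
       [ 0.00000000e+00,  0.00000000e+00,  0.00000000e+00,
         1.00000000e+00]]), 'shot': 5}
steady_grip 0.59 [258.6, 178.0, 305.9, 309.7]
plunger_knob 0.82 [6.8, 195.5, 74.5, 241.3]
[282.4429526  218.62404987] [ 23.10177838 225.40801422]
```

View pics/w1.png

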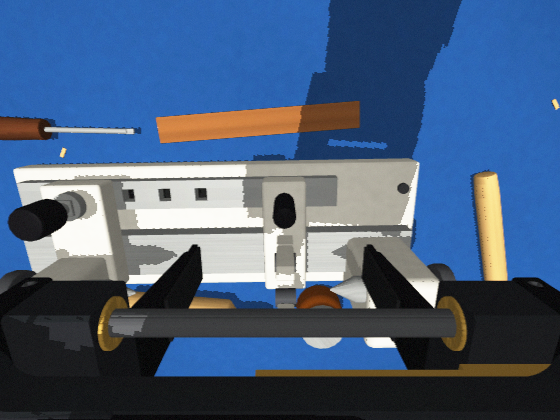

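The wrist view puts the handle's top at (284,215), its base at (284,198), the knob's top at (22,222) and the base's robot-side edge from (16,168) to (417,159). I'll refine from these.

Run:
```python
from h import *
q=np.load("w1.npz");p={k:q[k] for k in q.files}
c=[at_z(p,15,169,30),at_z(p,417,159,30)];print(c,np.linalg.norm(c[1]-c[0]))
d=c[1]-c[0];print("yaw",np.arctan2(-d[0],d[1]))
c2=[at_z(p,20,236,40),at_z(p,415,229,40)];d=c2[1]-c2[0];print("yaw2",np.arctan2(-d[0],d[1]))
g=cv2.cvtColor(p["img"],cv2.COLOR_BGR2GRAY)
for v in(195,203,212,220): 
    r=np.where(g[v,262:306]<70)[0]+262;print(v,r.min(),r.max())
col=g[190:240,284];print(np.where(col<70)[0]+190)
print("top",at_z(p,284,216,133),"knobtop",at_z(p,22,222,142))
```

```text
[array([ 519.22489047, -146.33589991,   30.        ]), array([405.16445915, 290.24125804,  30.        ])] 451.2309794697687
yaw 0.25554852015019475
yaw2 0.24953102944990313
195 278 289
203 274 293
212 274 294
220 274 294
[193 194 195 196 197 198 199 200 201 202 203 204 205 206 207 208 209 210
 211 212 213 214 215 216 217 218 219 220 221 222 223 224 225 226 227 228]
top [471.44652254 152.73731541 133.        ] knobtop [522.18058001 -53.8473931  142.        ]
```

Emit:
jog_arm([
  [[1,4,20],-0.015],
  [[1,4,50],-0.015],
  [[1,4,85],-0.015],
  [[1,4,117],-0.015],
  [[1,4,117],-0.015],
], grip=0.45)

```text
t: 2.15
eef_pos: [468.3, 157.8, 119.9]
tcp_rot: [3.141, -0.006, -2.892]
ft_force: [-0.1, -0.5, 0.2]
opening: 0.635
grip_force: 0.0
```

Emit:
jog_arm([
  [[0,0,0],0],
  [[0,0,0],0],
  [[0,0,0],0],
  [[0,0,0],0],
  [[0,0,0],0],
], grip=1)

```text
t: 2.65
eef_pos: [470.8, 157.0, 123.5]
tcp_rot: [-3.141, 0.002, -2.893]
ft_force: [1.7, -1.9, 2.8]
opening: 0.215
grip_force: 1.3
```

Emit:
jog_arm([
  [[0,0,0],0],
  [[0,4,0],0],
  [[0,10,0],0],
  [[0,16,0],0],
  [[0,22,0],0],
])

```text
t: 3.15
eef_pos: [465.3, 178.4, 123.4]
tcp_rot: [-3.141, 0.002, -2.894]
ft_force: [0.4, -2.9, 7.1]
opening: 0.205
grip_force: 30.0
```

Run:
```python
from h import *
a=read_camera("scene");cv2.imwrite("pics/d.png",cv2.resize(a["img"][190:325,230:380],(600,540)))
print(state()["eef_pos"],state()["ft_force"])
```

```text
[465.17020194 179.14404187 123.45969154] [-2.09328707  2.97699402  8.05193904]
```

View pics/d.png

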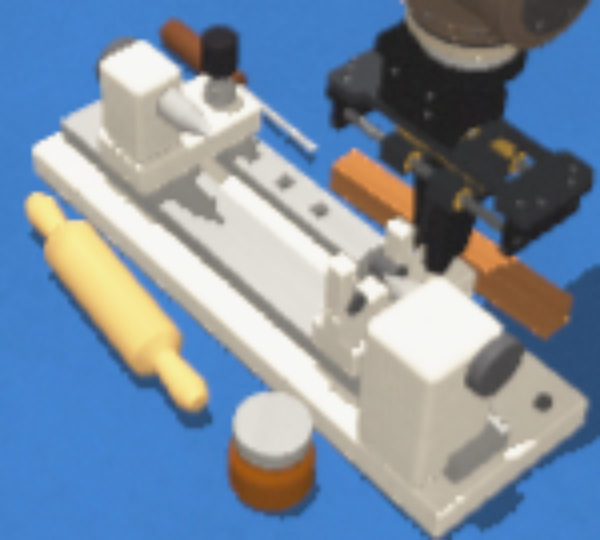

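The steady moved with the hand and a gap to the headstock remains. I'll continue.

Emit:
jog_arm([
  [[0,4,0],0],
  [[0,8,0],0],
  [[0,12,0],0],
  [[0,16,0],0],
  [[0,20,0],0],
])

```text
t: 3.7
eef_pos: [460.4, 197.8, 123.4]
tcp_rot: [-3.141, 0.001, -2.894]
ft_force: [-0.6, -2.9, 6.7]
opening: 0.205
grip_force: 30.0
```

Emit:
jog_arm([
  [[0,3,0],0],
  [[0,6,0],0],
  [[0,9,0],0],
  [[0,12,0],0],
  [[0,15,0],0],
])

```text
t: 4.2
eef_pos: [458.1, 207.0, 123.3]
tcp_rot: [-3.134, -0.0, -2.892]
ft_force: [14.3, -58.5, 8.9]
opening: 0.369
grip_force: 30.0
```

The sharp counter-force means the steady is home. I'll ease off and open a little.

Emit:
jog_arm([
  [[0,9,0],0],
  [[0,0,0],0],
  [[0,-6,0],0],
  [[0,-6,0],0],
])

```text
t: 4.6
eef_pos: [458.6, 203.3, 122.7]
tcp_rot: [-3.137, -0.001, -2.891]
ft_force: [15.0, -58.6, 2.1]
opening: 0.291
grip_force: 30.0
```

Emit:
jog_arm([
  [[0,-3,0],0],
  [[0,-5,0],0],
  [[0,-5,0],0],
])

```text
t: 4.9
eef_pos: [459.6, 199.2, 122.7]
tcp_rot: [-3.138, -0.001, -2.893]
ft_force: [6.2, -28.3, 1.4]
opening: 0.204
grip_force: 30.0
```

Emit:
jog_arm([
  [[0,0,0],0],
  [[0,0,0],0],
  [[0,0,0],0],
], grip=0.62)

```text
t: 5.2
eef_pos: [458.9, 202.0, 122.7]
tcp_rot: [3.141, 0.0, -2.893]
ft_force: [0.5, 0.4, 0.4]
opening: 0.368
grip_force: 0.0
```

Emit:
jog_arm([
  [[0,0,-25],0],
  [[0,0,-65],0],
  [[0,0,-95],0],
  [[0,0,-95],0],
])

```text
t: 5.6
eef_pos: [460.0, 202.5, 221.1]
tcp_rot: [3.141, 0.006, -2.893]
ft_force: [0.1, 0.6, 0.3]
opening: 0.377
grip_force: 0.0
```

Run:
```python
from h import *
a=read_camera("scene");cv2.imwrite("pics/e.png",cv2.resize(a["img"][190:325,230:380],(600,540)))
p=read_camera("wrist");np.savez("w2.npz",**p);cv2.imwrite("pics/w2.png",p["img"])
s=state();print(s["eef_pos"],s["tcp_rot"],s["ft_force"],s["opening"])
```

```text
[458.82073199 201.98693882 217.84309268] [ 3.14131233e+00  1.09417800e-03 -2.89288046e+00] [ 0.22100238  0.69906761 -0.44372922] 0.38293711032522487
```

View pics/e.png

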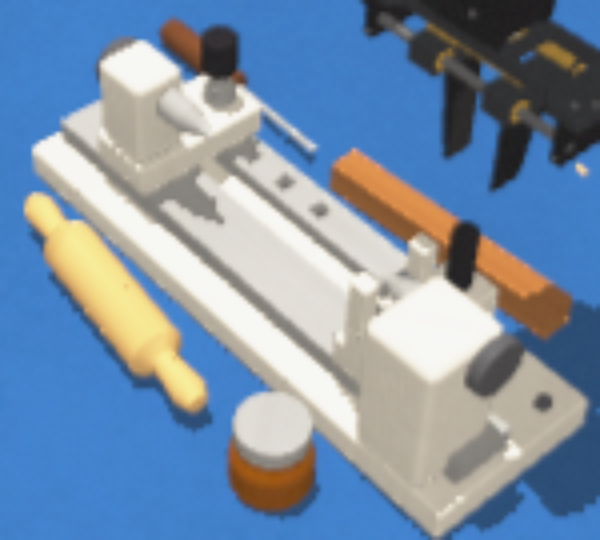

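The steady's uprights now stand right at the headstock and it stays there. Next I go over the plunger knob.

Emit:
jog_arm([
  [[0,-50,0],0],
  [[0,-100,0],0],
  [[0,-150,0],0],
  [[0,-200,0],0],
  [[0,-250,0],0],
], grip=0.4)

```text
t: 6.2
eef_pos: [520.1, -42.4, 216.2]
tcp_rot: [3.14, -0.002, -2.893]
ft_force: [1.8, 0.9, -0.1]
opening: 0.598
grip_force: 0.0
```

Emit:
jog_arm([
  [[0,-13,0],0],
  [[0,-13,0],0],
  [[0,-13,0],0],
  [[0,-13,0],0],
])

```text
t: 6.6
eef_pos: [523.2, -51.8, 217.2]
tcp_rot: [3.141, -0.001, -2.892]
ft_force: [0.1, 0.3, 0.6]
opening: 0.599
grip_force: 0.0
```

Run:
```python
from h import *
p=read_camera("wrist");np.savez("w3.npz",**p);cv2.imwrite("pics/w3.png",p["img"])
s=state();print(s["eef_pos"],s["tcp_rot"],s["ft_force"],s["opening"])
for r in cut_out("plunger_knob",p)[:2]:print(r["p"],r["box"])
print(proj(p,[524,-53.3,142]))
```

```text
[523.29902604 -51.84301261 217.44922861] [ 3.14112988e+00 -4.34306211e-04 -2.89158941e+00] [0.46623002 0.45189879 0.20613525] 0.6009449433753609
0.59 [261.2, 201.1, 298.1, 251.4]
0.36 [127.7, 110.1, 316.7, 136.1]
[278.41507845 231.76587099]
```

View pics/w3.png

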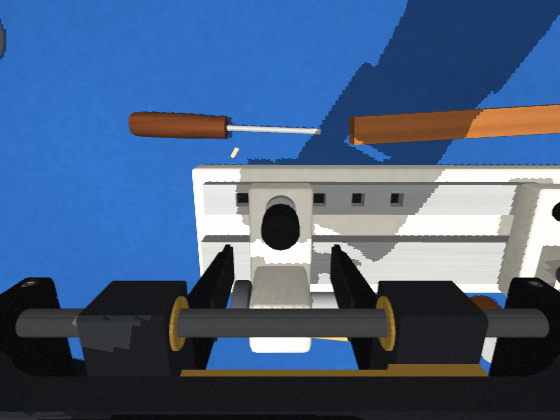

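The knob's top is at about (281,231). That puts it under the TCP within about 1 mm, and the base edges are parallel to the image rows. I'll descend 87 mm and grip.

Emit:
jog_arm([
  [[0,0,40],0],
  [[0,0,70],0],
  [[0,0,87],0],
  [[0,0,87],0],
])

```text
t: 7.1
eef_pos: [522.7, -52.2, 128.9]
tcp_rot: [3.14, -0.003, -2.892]
ft_force: [-0.3, -0.5, 1.1]
opening: 0.601
grip_force: 0.0
```

Emit:
jog_arm([
  [[0,0,0],0],
  [[0,0,0],0],
  [[0,0,0],0],
  [[0,0,0],0],
  [[0,0,0],0],
], grip=1)

```text
t: 7.6
eef_pos: [523.9, -53.3, 131.4]
tcp_rot: [-3.141, 0.001, -2.893]
ft_force: [-2.1, 0.5, 6.2]
opening: 0.307
grip_force: 30.0
```

Gripped at about 30 mm. I'll lift it.

Emit:
jog_arm([
  [[0,0,-5],0],
  [[0,0,-11],0],
  [[0,0,-17],0],
  [[0,0,-17],0],
  [[0,0,-17],0],
])

```text
t: 8.1
eef_pos: [523.8, -53.3, 147.7]
tcp_rot: [-3.141, 0.001, -2.893]
ft_force: [3.3, 0.6, -6.4]
opening: 0.31
grip_force: 30.0
```

Emit:
jog_arm([
  [[0,6,0],0],
  [[0,14,0],0],
  [[0,24,0],0],
  [[0,34,0],0],
  [[0,40,0],0],
])

```text
t: 8.6
eef_pos: [513.7, -13.6, 147.6]
tcp_rot: [-3.141, 0.0, -2.893]
ft_force: [4.7, -1.5, -6.6]
opening: 0.308
grip_force: 30.0
```

Emit:
jog_arm([
  [[0,0,0],0],
  [[0,0,0],0],
  [[0,0,3],0],
  [[0,0,6],0],
  [[0,0,8],0],
])

```text
t: 9.1
eef_pos: [513.8, -14.0, 139.4]
tcp_rot: [3.141, 0.0, -2.893]
ft_force: [4.2, 3.6, -4.3]
opening: 0.313
grip_force: 30.0
```

With the lift at 8 mm there is only spring force, so the pin is entering the hole. I'll go down and then press.

Emit:
jog_arm([
  [[0,0,3],0],
  [[0,0,6],0],
  [[0,0,8],0],
  [[0,0,8],0],
  [[0,0,8],0],
])

```text
t: 9.6
eef_pos: [513.8, -14.2, 131.7]
tcp_rot: [3.141, 0.0, -2.893]
ft_force: [3.0, 2.6, -3.6]
opening: 0.312
grip_force: 30.0
```

Emit:
jog_arm([
  [[0,0,1],0],
  [[0,0,1],0],
  [[0,0,1],0],
  [[0,0,1],0],
])

```text
t: 10.0
eef_pos: [513.9, -14.3, 131.4]
tcp_rot: [-3.142, 0.001, -2.893]
ft_force: [0.6, 3.1, 6.7]
opening: 0.31
grip_force: 30.0
```

Emit:
jog_arm([
  [[0,0,0.6],0],
  [[0,0,0.6],0],
  [[0,0,0.6],0],
  [[0,0,0.6],0],
  [[0,0,0.6],0],
])

```text
t: 10.5
eef_pos: [513.9, -14.4, 131.3]
tcp_rot: [-3.141, 0.001, -2.893]
ft_force: [-1.0, 2.1, 12.9]
opening: 0.307
grip_force: 30.0
```

Run:
```python
from h import *
p=read_camera("side");cv2.imwrite("pics/f.png",cv2.resize(p["img"][140:260,210:345],(675,600)))
read_camera("side");s=state();print(s["eef_pos"],s["ft_force"],s["grip_force"])
```

```text
[513.94484437 -14.42493215 131.29167563] [-0.72059907  1.56576249 13.03872335] 30.002034902572632
```

View pics/f.png

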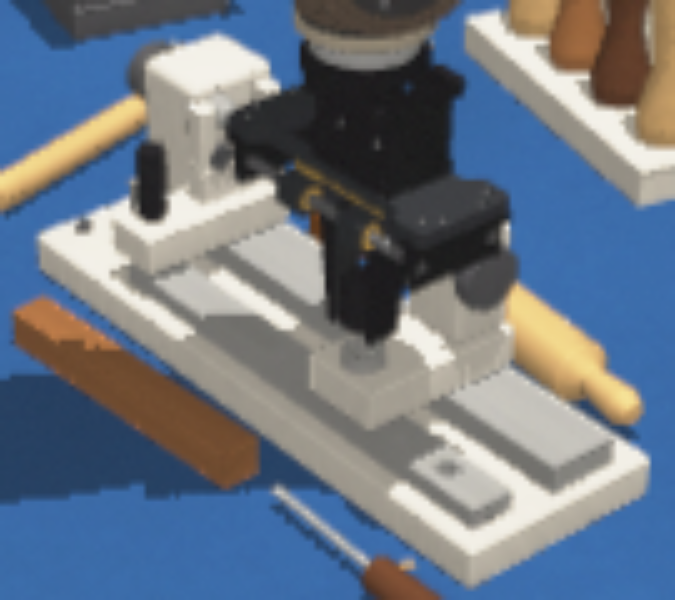

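The picture shows the tailstock one hole along (its foot's corner now at (370,425)) and the steady at the headstock. The knob is back at its home height with a steady 13 N push, so I'm handing in.

```bash
python3 -c "
from cell import job_done
print(job_done())"
```

```text
the job is handed in; nothing more can be done
None
```

I slid the steady home against the headstock, moved the tailstock one hole nearer with its pin fully home, and handed in with the fingers pressing the plunger knob down at about 13 N; no verdict was returned.

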